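Clamp a washed paddle on the board dryer and set the fan

ROBOT

A 6-joint arm with a two-finger parallel gripper is mounted at the origin on the work surface. World frame = base frame: x ahead of the robot, y to its left, z up, the work surface at z = 0. Lengths are in m, angles in rad, forces in N, time in s.
With the tool pointing down it reaches from about 0.425 to 0.95 m from the base axis. Payload 3.5 kg.
Tool frame: the origin (TCP) lies on the centre line of the jaws, within the pads' length; the fingertips stand 14 mm ahead of it and the grasp point (between the pads) lies 5 mm behind it (ctrl.finger_overhang is the distance from the TCP to the fingertips, in m); z points along the fingers, y is the line along which they close (so a half turn about z gives the same grasp; the last joint's range is limited). The gripper opens to 85 mm and grips with 20 to 120 N. Pads are 22 mm wide; open, the fingers measure 114 mm over their backs; the gripper's body (76 mm by 85 mm) begins 54 mm behind the grasp point. The pads swing forward as they close: fully open they stand 13 mm farther back than shut.
Start: joints at [-1.316, 0.286, 1.577, -0, 1.279, -0.15], TCP at [0.266, -0.62, 0.245] pointing down, gripper open.
Joint ranges: [-2.77, 2.77], [-0.9, 2.22], [0.21, 2.48], [-1.53, 4.67], [0.24, 2.81], [-2.84, 2.84]. Speed limits (rad/s): [2.79, 2.79, 3.14, 3.14, 3.14, 3.14].

INTERFACE

Orientations are given as a unit quaternion [x, y, z, w].
In Python, from plant import ctrl gives the robot as it stands.
- The arm moves only by the tool send_rows, never from a script. Its argument "moves" is text: rows parted by semicolons, each of 7 numbers parted by spaces: the turn, a rotation vector about the tool's x, y, z in units of 360 degrees (1.0 is 360 degrees), then the shift along the tool's x, y, z in units of 20 cm (1.0 is 20 cm), then the gripper's target within -1 to 1 (fully open at 1, half-way at 0, shut at -1). A call has 1 to 12 rows; each row is the pose to reach, as a shift and turn from the pose commanded when the call began, along the tool's axes at that moment, turning the shorter way round; what a row does not reach only later rows make up. A row lasts 1/8 s, in which the tool goes at most 62.5 mm and 10.7 degrees, less where a joint would pass 70% of its speed; a pose out of reach is approached as far as the arm can. A call with a number of a shift or a turn outside -1 to 1 is refused whole. A call with a gripper value outside its range is refused whole. The fingers move at their own pace and stop on an object; "newtons" is the grip in N (left out, the last holds). Time passes only in rows, so rows that repeat a pose let the fingers close. It gives the time, the measured TCP pose, the force, the opening and the grip force at its end, in the units of the state.
- ctrl.get_state(): the state, without advancing time (a new reading comes with each control period).
- ctrl.read_camera(name): name is "scene" or "top" or "wrist"; returns a dict with "image" (420x560x3 uint8, red, green, blue), "fovy" (degrees; the focal length in pixels is half the picture's height over the tangent of half this angle, whatever the lens; pixels are square), "cx", "cy" (the principal point, pixels), "extrinsics" (4x4, takes a point from camera to world coordinates). Camera axes: x right, y up, looking along -z (the intrinsics and any distortion apply to the point x, -y, -z); pixel columns grow to the right and rows downward; lengths in m; the calibration is good to about 2 mm. A picture is of the moment at which its call begins. There is no depth.
- ctrl.sign_off(): hands the job in; it is judged then, once.
The state is a dict: "time": time; "qpos": joint angles; "dq": joint speeds; "joint_efforts": joint torques, N m; "eef_pos": TCP position; "tcp_rot": TCP orientation; "contact_force": force on the tool from outside, world axes, zero at the start; "wrist_torque": the same for the moment, N m; "opening": opening from 0.0 (shut) to 1.0 (fully open); "finger_force": force on a finger pad.
Only numpy, scipy, OpenCV 4.12 (cv2) and the standard library are available. Lean on these libraries where they do the work, as an engineer would, in place of code of your own. Each camera call takes 0.05 s, during which the arm holds its last target. There are 200 camera calls.

TASK

Slide the dark walnut paddle, blade first, under the red sprung arm of the board dryer, so that it lies flat and straight on top of the two boards already held there, pushed fully home against the back stop with its handle sticking out at the front, and let go of it. Then turn the fan dial clockwise to speed 2 (the mark with two dots) and let go. Leave the pile in place and do not disturb the other things on the table.

Things in the scene. Friction and masses are not known exactly. Their poses are not given: they have to be found in the camera images.
- walnut_paddle: Dark walnut paddle, loose, 65 to 110 g, flat on the table. Blade 110 long x 80 wide x 10 thick; handle 75 x 24 x 10. Origin: centre of the blade's underside. x points from handle to blade (blade's leading edge at x = +55, handle from x = -55 to -130), z up. A pale maple paddle of the same shape lies near it; either may be on the right.
- paddle_grip (a point): A good place to pinch the walnut paddle's handle across its 24 mm width: on the handle's centre line at half its thickness, 85 behind the blade's centre.
- dryer: Board dryer, fixed: grey deck 160 (x from -75 to +85) x 250 (y) x 40 high. Origin: middle of the deck at table level; x points from its open front (robot's side) to the back, z up. Left (+y) part, centred on y = +40: bay with a pile of two pale boards, between low side rails (top 53 high). Back stop: two posts at y = 12 and 68, front face x = +45, top 86 high. Fan dial on the right part.
- dryer_home (a point): Centre of the top of the pile, at x = -10, y = +40, z = +60 in the dryer's frame, axes as the dryer's: the walnut paddle is home when its origin lies here with its x axis along the dryer's x (blade edge against the back stop, handle sticking out at the front).
- clamp (a joint): Angle (rad) of the red sprung arm, two 8 mm wires, 28 wide in all, hinged at x = +70, z = 78 of the dryer. 0: lying on the pile; grows as its front rises; about 0.11 with the paddle under it. It touches the pile at x = -20; from there its front rises 33 degrees towards the robot as a ski. It presses with 3 to 4 N and springs back; a board pushed level at the ski lifts it (5 to 15 N).
- clamp_nose (a point): Centre of the cross wire at the front tip of the red arm, at x = -62 of the dryer; the wire's underside there is 27 above the pile, so a 10 mm thick board held just above the pile passes under it.
- dial (a joint): Fan dial angle (rad), grows clockwise seen from above. Four click positions: off = 0, speed 1 = 0.5, speed 2 = 1.0, speed 3 = 1.5; starts at off or speed 1. When let go it snaps to the nearest click. The torque to pass a click is 0.05 to 0.2 N m. Marks on the deck beside the dial: a black dot for off, then rays of one, two and three white dots.
- dial_grip (a point): On the dial's vertical axis (x = -15, y = -75 of the dryer), 65 above the table. The grip bar is 46 long x 13 wide, upright, from 49 to 77 above the table, over a disc of 46 diameter. At angle 0 the bar lies along the dryer's x, its red pointer line towards the robot (-x); it and this point's axes turn with the dial.
- board0: Lower pale board of the pile, loose, 110 x 80 x 10, under the red arm. Origin: centre of its underside.
- board1: Upper pale board of the pile, loose, 110 x 80 x 10. Origin: centre of its underside.
- maple_paddle: Pale maple paddle, same shape as the walnut one, to be left alone. Origin: centre of the blade's underside, x from handle to blade.
- bowl: Cobalt ceramic bowl, 150 across, 60 high, to be left alone. Origin: centre of its foot.
- pepper_mill: Glass pepper mill with steel top, 54 across, 140 high, standing behind the dryer, to be left alone. Origin: centre of its foot.
- bench_scraper: Steel bench scraper with wooden grip, 95 x 150 x 15, lying flat, to be left alone. Origin: at the middle of its underside.
- rolling_pin: Short cherry-wood rolling pin, 240 long (along its y), 48 thick, lying, to be left alone. Origin: underside of its middle.
Mind the look-alikes: they are no part of the job. Of the things that look like the walnut_paddle, take the one that is nearest to the robot's base at the start.

How it is judged:
On the way, in this order (a step that is already met when the one before it is completed fails the run):
1. the walnut paddle lies home under the sprung arm on top of the pile, let go (x of walnut_paddle in the frame of dryer_home between -0.009 and 0.005 m and y of walnut_paddle in the frame of dryer_home between -0.015 and 0.015 m and z of walnut_paddle in the frame of dryer_home between -0.005 and 0.005 m and angle between the x axis of walnut_paddle and the x axis of dryer, either way round below 0.12 rad and angle between walnut_paddle's own z axis and vertical below 0.06 rad and value of joint clamp above 0.06 rad and x of paddle_grip in the frame of dryer_home below -0.07 m and contact force between walnut_paddle and the fingers below 0.1 N), for 0.2 s.
2. then the fan dial stands at speed 2 (value of joint dial between 0.87 and 1.13 rad), for 0.2 s.
At the end, for the whole second after the job is handed in: Walnut paddle flat on the pile (height 5 mm, tilt 0.06 rad), arm raised over 0.06 rad, 9 mm short of to 5 mm past home, centred to 15 mm, straight to 0.12 rad, handle out, let go, at rest; pile boards within 12 mm of place (4 mm in height); dial within 0.13 rad of speed 2 (all of step 1 and all of step 2 and x of board0 in the frame of dryer_home between -0.012 and 0.012 m and y of board0 in the frame of dryer_home between -0.012 and 0.012 m and z of board0 in the frame of dryer_home between -0.024 and -0.016 m and x of board1 in the frame of dryer_home between -0.012 and 0.012 m and y of board1 in the frame of dryer_home between -0.012 and 0.012 m and z of board1 in the frame of dryer_home between -0.014 and -0.006 m and linear speed of walnut_paddle below 0.02 m/s and velocity of joint dial below 0.05 rad/s); the robot touches nothing.
It fails at once if the maple paddle is pushed more than 40 mm (distance of maple_paddle from where it was at the start of the episode above 0.04 m).
It fails at once if the bowl is pushed more than 40 mm (distance of bowl from where it was at the start of the episode above 0.04 m).
It fails at once if the bench scraper is pushed more than 40 mm (distance of bench_scraper from where it was at the start of the episode above 0.04 m).
It fails at once if the rolling pin is pushed more than 40 mm (distance of rolling_pin from where it was at the start of the episode above 0.04 m).
It fails at once if the pepper mill is pushed more than 40 mm or tipped (distance of pepper_mill from where it was at the start of the episode above 0.04 m or angle between pepper_mill's own z axis and vertical above 0.4 rad).
It also fails if it takes over 58 s, if anything falls off the work surface, if the arm or the gripper's body presses on something with over 40 N, if the wrist force passes 120 N, or if a joint passes its speed limit or range.

## Working session

There is one attempt and no reset: what is moved stays moved. The work goes in short steps, Python scripts to look and compute and a tool call to move; the robot and the scene stay as the last step left them, time stands still between calls to the robot, and variables do not carry over. Pictures are saved under pics/ and viewed, at most 13 in all, crops included, and the job is handed in when it is done.

Besides the shell and the picture viewer there is one more tool, called as name(argument=value, ...) on one line, values as JSON. send_rows: Moves the arm, as the interface text tells. Its arguments: {"type":"object","properties":{"moves":{"type":"string"},"newtons":{"type":"number"}},"required":["moves"]}

```bash
ls; mkdir -p pics; cat > h.py <<'E'
import numpy as np, cv2
from scipy.spatial.transform import Rotation as R
from plant import ctrl
def cam(n): 
    c=ctrl.read_camera(n); c['f']=c['image'].shape[0]/2/np.tan(np.radians(c['fovy'])/2); return c
def save(c,p,crop=None,s=1):
    im=c['image'][...,::-1]
    if crop: im=im[crop[1]:crop[3],crop[0]:crop[2]]
    cv2.imwrite(p,cv2.resize(im,None,fx=s,fy=s,interpolation=cv2.INTER_CUBIC))
def ray(c,uv,z):
    uv=np.atleast_2d(np.array(uv,float)); E=np.array(c['extrinsics'])
    d=np.c_[(uv[:,0]-c['cx'])/c['f'],-(uv[:,1]-c['cy'])/c['f'],-np.ones(len(uv))]@E[:3,:3].T
    o=E[:3,3]; return o+d*((z-o[2])/d[:,2])[:,None]
def proj(c,P):
    P=np.atleast_2d(P); E=np.array(c['extrinsics']); q=(P-E[:3,3])@E[:3,:3]
    return np.c_[c['cx']+c['f']*q[:,0]/-q[:,2], c['cy']-c['f']*q[:,1]/-q[:,2]]
E
python3 - <<'E'
from h import *
for n in ['scene','top']:
    c=cam(n); save(c,f'pics/{n}0.png'); print(n,{k:v for k,v in c.items() if k!='image'})
s=ctrl.get_state(); print(s)
E
```

```text
pics
scene {'fovy': 53.92460238781707, 'cx': 287.65582726597455, 'cy': 209.0248994402731, 'extrinsics': array([[ 0.34373179, -0.80179724,  0.48884522,  1.19078145],
       [ 0.93895929,  0.30136768, -0.16593061, -0.21335661],
       [-0.01427944,  0.51604139,  0.85644462,  1.1689944 ],
       [ 0.        ,  0.        ,  0.        ,  1.        ]]), 'f': np.float64(412.819468019387)}
top {'fovy': 55.42218112204441, 'cx': 276.669490034639, 'cy': 207.70363858381333, 'extrinsics': array([[-0.00585515,  0.98666623, -0.16265135,  0.3402265 ],
       [-0.99992984, -0.00410197,  0.0111125 ,  0.00523683],
       [ 0.01029714,  0.162705  ,  0.98662103,  1.40145631],
       [ 0.        ,  0.        ,  0.        ,  1.        ]]), 'f': np.float64(399.8030048571455)}
{'time': 0.1, 'qpos': array([-1.31599493e+00,  2.87137738e-01,  1.57800181e+00, -3.83185053e-05,
        1.27864958e+00, -1.50021809e-01]), 'dq': array([ 0.00050821, -0.00172778, -0.00304192, -0.0008838 , -0.00062434,
        0.00051539]), 'joint_efforts': array([ 1.97887326e-03, -4.07292581e+01, -2.93698955e+01, -6.97042697e-05,
        3.39396858e-03, -1.08014598e-05]), 'eef_pos': array([ 0.26571476, -0.61988637,  0.24406063]), 'tcp_rot': array([ 9.79582912e-01,  2.01037587e-01, -7.58261481e-05, -1.09576699e-03]), 'contact_force': array([-0.12676602,  0.21516659,  0.39728129]), 'wrist_torque': array([0.00383679, 0.01231813, 0.00021767]), 'finger_force': 0.0, 'opening': 1.000447901119475}
```

View pics/scene0.png

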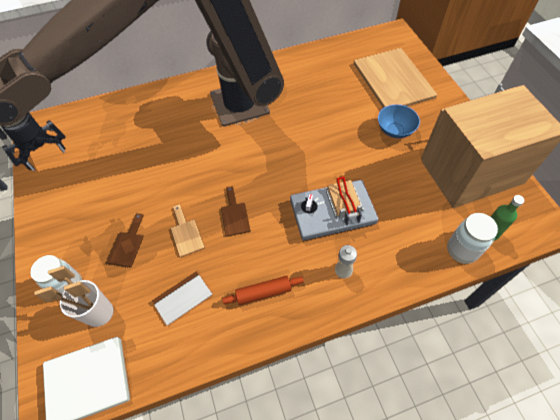

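View pics/top0.png

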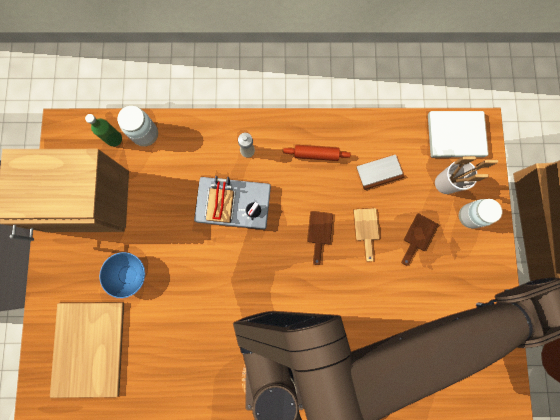

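Candidates: dark paddle A at top px (320,228), dark paddle B at (421,233), and pale maple at (366,225), which is excluded. In the scene view A is at (235,212) and B at (127,242). A looks nearer to the base, so I'll measure both and check a close crop.

```bash
python3 - <<'E'
from h import *
c=cam('top'); im=c['image']; hsv=cv2.cvtColor(im,cv2.COLOR_RGB2HSV)
m=((hsv[...,2]<105)&(hsv[...,1]>90)&(hsv[...,0]<20)).astype(np.uint8)
for name,(x0,y0,x1,y1) in dict(A=(300,200,342,275),B=(395,205,445,275)).items():
    k=np.zeros_like(m);k[y0:y1,x0:x1]=m[y0:y1,x0:x1]
    cs,_=cv2.findContours(k,0,2); q=max(cs,key=cv2.contourArea)
    P=ray(c,q[:,0,:],0.01)[:,:2]*1000; r=cv2.minAreaRect(P.astype(np.float32)); 
    print(name,cv2.contourArea(q),r,P.mean(0), np.linalg.norm(r[0]))
g=((hsv[...,1]<70)&(hsv[...,2]>90)&(hsv[...,2]<200)).astype(np.uint8)
k=np.zeros_like(g);k[170:235,185:278]=g[170:235,185:278]
q=max(cv2.findContours(k,0,2)[0],key=cv2.contourArea); P=ray(c,cv2.convexHull(q)[:,0,:],0.04)[:,:2]*1000
r=cv2.minAreaRect(P.astype(np.float32)); print('deck',r,cv2.boxPoints(r))
a=im[165:240,180:285,::-1]; b=im[190:275,290:440,::-1]
a=cv2.resize(a,None,fx=5,fy=5,interpolation=2); b=cv2.resize(b,None,fx=3.5,fy=3.5,interpolation=2)
W=800;o=np.zeros((680,W,3),np.uint8);o[:375,:525]=a;o[378:378+b.shape[0],:525]=b
cv2.imwrite('pics/crop1.png',cv2.resize(o[:,:530],None,fx=.88,fy=.88))
E
```

```text
A 451.0 ((447.09649658203125, -157.01763916015625), (76.84649658203125, 152.5522003173828), 82.71044921875) [ 457.39972376 -156.35989397] 473.8668760985044
B 727.5 ((460.69329833984375, -505.02520751953125), (84.3204574584961, 154.13148498535156), 60.21014404296875) [ 461.06807198 -505.29840897] 683.5852363570982
deck ((583.828125, 143.07919311523438), (247.6292266845703, 159.6291046142578), 83.99313354492188) [[491.4949    28.296806]
 [650.24756   11.592003]
 [676.1614   257.86157 ]
 [517.4087   274.56638 ]]
```

View pics/crop1.png

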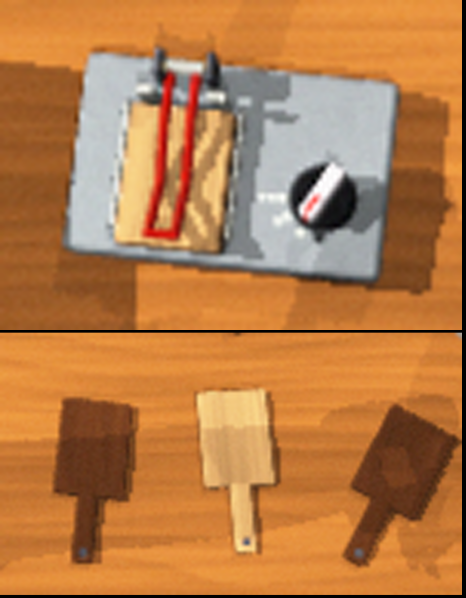

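The crop shows paddle A (crop 95,480) is dark walnut, and it is the nearest dark one (about 0.47 m against 0.68 m). The dial's red pointer points left of the front, about 0.5 rad, so it stands at speed 1. I'll work out the first hover pose.

```bash
cat >> h.py <<'E'
def row(p,yaw):
    "units to reach tool-down pose with tool x at yaw"
    s=ctrl.get_state(); R0=R.from_quat(s['tcp_rot']); Rt=R.from_euler('z',yaw)*R.from_euler('x',np.pi)
    print('rot',np.round((R0.inv()*Rt).as_rotvec()/2/np.pi,4),'shift',np.round(R0.inv().apply(np.array(p)-s['eef_pos'])/.2,4),'t',s['time'],'q6',s['qpos'][5])
E
python3 - <<'E'
from h import *
c=cam('top')
P=ray(c,[(316.6,264),(321.8,212.7)],0.01); d=(P[1]-P[0])[:2]; yaw=np.arctan2(d[1],d[0]); u=d/np.linalg.norm(d)
o=P[1][:2]-.055*u; g=o-.085*u; print(P,np.linalg.norm(d),yaw,o,g,ctrl.finger_overhang)
row([*g,.245],yaw+np.pi)
E
```

```text
[[ 0.37214482 -0.14708937  0.01      ]
 [ 0.55110955 -0.1693979   0.01      ]] 0.1803497820488741 -0.1240135402454541 [ 0.49653194 -0.16259462] [ 0.41218472 -0.15208047] 0.014
rot [-0.000e+00 -3.000e-04 -4.158e-01] shift [ 1.5946e+00 -1.8625e+00  3.0000e-04] t 0.2 q6 -0.15000098413644514
```

send_rows(moves="0 0 -0.21 0.8 -0.93 0 1;0 0 -0.21 0.8 -0.93 0 1;0 0 -0.21 0.8 -0.93 0 1;0 0 -0.21 0.8 -0.93 0 1;0 0 -0.21 0.8 -0.93 0 1;0 0 -0.21 0.8 -0.93 0 1;0 0 -0.21 0.8 -0.93 0 1;0 0 -0.21 0.8 -0.93 0 1", newtons=60)

```text
time: 1.2
eef_pos: [0.3396, -0.3862, 0.2452]
tcp_rot: [0.651, 0.759, 0.0, -0.0]
contact_force: [0.5, -0.2, -0.1]
opening: 1.003
finger_force: 0.0
```

```bash
python3 -c "
from h import *
row([.425,-.155,.22],-.124+np.pi)"
```

```text
rot [ 0.     -0.     -0.2061] shift [1.0783 0.5967 0.1263] t 1.2 q6 -1.1987868082612159
```

send_rows(moves="0 0 -0.206 1 0.6 0 1;0 0 -0.206 1 0.6 0 1;0 0 -0.206 1 0.6 0 1;0 0 -0.206 1 0.6 0 1;0 0 -0.206 1 0.6 0 1;0 0 -0.206 1 0.6 0 1;0 0 -0.206 1 0.6 0 1;0 0 -0.206 1 0.6 0 1;0 0 -0.206 1 0.6 0 1")

```text
time: 2.33
eef_pos: [0.4276, -0.1705, 0.2452]
tcp_rot: [0.063, 0.998, 0.0, -0.0]
contact_force: [-0.0, 0.2, 0.3]
opening: 0.999
finger_force: 0.0
```

```bash
python3 - <<'E'
from h import *
c=cam('wrist'); save(c,'pics/w1.png'); print(np.round(c['extrinsics'],3),c['f'])
print(proj(c,[[.497,-.163,.01],[.412,-.152,.01]]))
E
```

```text
[[ 0.127 -0.944 -0.303  0.35 ]
 [ 0.992  0.121  0.038 -0.16 ]
 [ 0.001 -0.306  0.952  0.374]
 [ 0.     0.     0.     1.   ]] 341.24242884083395
[[290.81776561 231.81379427]
 [291.90480362 157.24269892]]
```

View pics/w1.png

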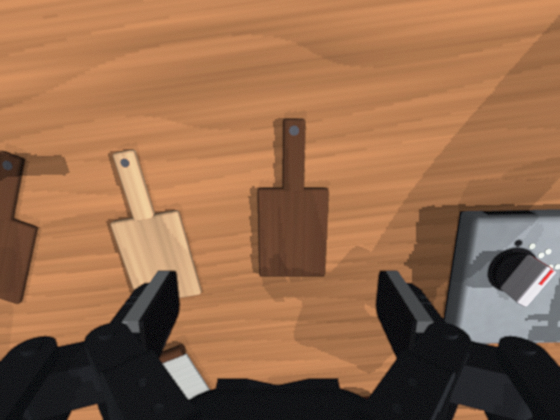

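The wrist view shows the walnut paddle clearly: blade from about (258,188) to (327,276), handle end at (293,118). The maple paddle is at (155,230) and the dryer's dial side is on the right.

```bash
python3 - <<'E'
from h import *
c=cam('wrist'); im=c['image']; 
g=cv2.cvtColor(im,cv2.COLOR_RGB2HSV)[...,2]
m=np.zeros_like(g); roi=(slice(105,290),slice(240,345)); m[roi]=(g[roi]<110)
m=cv2.morphologyEx(m,cv2.MORPH_OPEN,np.ones((3,3),np.uint8))
q=max(cv2.findContours(m,0,1)[0],key=cv2.contourArea)
P=(ray(c,q[:,0,:],0.01)[:,:2]*1000).astype(np.float32); r=cv2.minAreaRect(P); print(cv2.contourArea(q),cv2.boundingRect(q),r)
b=cv2.boxPoints(r); ctr=np.array(r[0]); 
e=sorted([(b[1]-b[0]),(b[2]-b[1])],key=np.linalg.norm)[1]; u=e/np.linalg.norm(e); u*=np.sign(u[0])
L=np.linalg.norm(e); tip=ctr+u*L/2; end=ctr-u*L/2
# handle centre line
h=P[((P-end)@u>5)&((P-end)@u<65)]; print('handle lateral',(((h-ctr)@[-u[1],u[0]]).min(),((h-ctr)@[-u[1],u[0]]).max()))
yaw=np.arctan2(u[1],u[0]); o=ctr+u*(185/2-55); g=o-85*u
print('L',L,'yaw',yaw,'o',o,'grip',g)
row([*g/1000,.245],yaw+np.pi)
E
```

```text
7344.0 (257, 118, 71, 159) ((462.6441345214844, -157.5673828125), (78.7191162109375, 183.19375610351562), 82.66242218017578)
handle lateral (np.float64(-11.772316955604765), np.float64(11.255856343613232))
L 183.19377 yaw -0.12806486 o [ 499.83703995 -162.35669851] grip [ 415.53311539 -151.50091696]
rot [ 0.     -0.      0.0004] shift [0.072  0.0868 0.0015] t 2.425 q6 -2.0457489467434145
```

send_rows(moves="0 0 0 0.072 0.087 0 1;0 0 0 0.072 0.087 0.3 0.2;0 0 0 0.072 0.087 0.6 0.2;0 0 0 0.072 0.087 0.9 0.2;0 0 0 0.072 0.087 1 0.2;0 0 0 0.072 0.087 1 0.2")

```text
time: 3.18
eef_pos: [0.4141, -0.1506, 0.0435]
tcp_rot: [0.062, 0.998, 0.001, -0.002]
contact_force: [0.2, -0.4, 0.6]
opening: 0.604
finger_force: 0.0
```

```bash
python3 -c "
from h import *
row([.4155,-.1515,.0165],-.128+np.pi); print(ctrl.get_state()['opening'],ctrl.finger_overhang)"
```

```text
rot [ 0.0003 -0.0007  0.0006] shift [-0.0078 -0.0039  0.1352] t 3.175 q6 -2.026185989241048
0.604170465947024 0.014
```

send_rows(moves="0 0 0 -0.008 -0.004 0.07 0.2;0 0 0 -0.008 -0.004 0.125 0.2;0 0 0 -0.008 -0.004 0.125 0.2;0 0 0 -0.008 -0.004 0.125 -1;0 0 0 -0.008 -0.004 0.125 -1;0 0 0 -0.008 -0.004 0.125 -1;0 0 0 -0.008 -0.004 0.125 -1;0 0 0 -0.008 -0.004 0.125 -1", newtons=60)

```text
time: 4.18
eef_pos: [0.4175, -0.1527, 0.0211]
tcp_rot: [0.061, 0.998, -0.0, 0.0]
contact_force: [-0.9, 0.3, 6.8]
opening: 0.249
finger_force: 58.9
```

```bash
python3 -c "
from h import *
row([.4155,-.1515,.0165],-.128+np.pi); print(ctrl.get_state())"
```

```text
rot [-0.0001  0.0001  0.0008] shift [0.0109 0.0048 0.0232] t 4.175 q6 -2.0274154403584856
{'time': 4.175, 'qpos': array([-5.79562557e-01,  1.08144078e-01,  2.26065761e+00, -2.93528264e-05,
        7.71750875e-01, -2.02741544e+00]), 'dq': array([ 0.00079328,  0.00028398, -0.00078515, -0.00027534,  0.00042662,
       -0.00063762]), 'joint_efforts': array([-1.03566663e-01, -2.29526639e+01, -1.96059483e+01,  3.89210531e-02,
       -3.91912479e-01,  1.26881941e-02]), 'eef_pos': array([ 0.41754256, -0.15271302,  0.02114062]), 'tcp_rot': array([ 6.14225128e-02,  9.98111719e-01, -2.66434840e-04,  4.46726380e-04]), 'contact_force': array([-0.85370174,  0.25282502,  6.80489029]), 'wrist_torque': array([ 0.07053101,  0.24202329, -0.00069154]), 'finger_force': 58.922651410102844, 'opening': 0.24882695469196184}
```

send_rows(moves="0 0 0 0 0 0 -0.2;0 0 0 0 0 0.022 -0.2;0 0 0 0 0 0.022 -0.2;0 0 0 0 0 0.022 -0.2")

```text
time: 4.68
eef_pos: [0.4168, -0.1523, 0.0156]
tcp_rot: [0.061, 0.998, 0.0, -0.0]
contact_force: [0.6, 0.7, 0.7]
opening: 0.396
finger_force: 0.0
```

send_rows(moves="0 0 0 0 0 0 -1;0 0 0 0 0 0 -1;0 0 0 0 0 0 -1;0 0 0 0 0 0 -1", newtons=70)

```text
time: 5.18
eef_pos: [0.4172, -0.1525, 0.0162]
tcp_rot: [0.061, 0.998, -0.0, 0.0]
contact_force: [0.1, 0.7, 3.3]
opening: 0.248
finger_force: 69.0
```

```bash
cat >> h.py <<'E'
D=np.array([.5789,.1436]); DY=-.105
def dw(x,y): return D+R.from_euler('z',DY).apply([x/1000,y/1000,0])[:2]
E
python3 -c "
from h import *
row([.417,-.152,.17],DY+np.pi); row([.47,.05,.17],DY+np.pi); p=dw(-208,40);print(p);row([*p,.17],DY+np.pi)"
```

```text
rot [-0.      0.     -0.0029] shift [ 0.0011  0.0023 -0.7691] t 5.175 q6 -2.027425510484542
rot [-0.      0.     -0.0029] shift [-0.138   1.0372 -0.7692] t 5.175 q6 -2.027425510484542
[0.37623783 0.20517959]
rot [-0.      0.     -0.0029] shift [ 0.4225  1.7497 -0.7695] t 5.175 q6 -2.027425510484542
```

send_rows(moves="0 0 0 0 0 -0.15 -1;0 0 0 0 0 -0.35 -1;0 0 0 0 0 -0.55 -1;0 0 0 0 0 -0.77 -1;0 0 -0.003 -0.05 0.2 -0.77 -1;0 0 -0.003 -0.1 0.45 -0.77 -1;0 0 -0.003 -0.14 0.7 -0.77 -1;0 0 -0.003 -0.14 0.9 -0.77 -1;0 0 -0.003 -0.14 1 -0.77 -1;0 0 -0.003 -0.14 1 -0.77 -1")

```text
time: 6.42
eef_pos: [0.4687, 0.0438, 0.1691]
tcp_rot: [0.051, 0.999, 0.0, -0.001]
contact_force: [0.1, 0.4, -1.8]
opening: 0.251
finger_force: 68.9
```

```bash
python3 -c "
from h import *
p=dw(-208,40);print(p);row([*p,.17],DY+np.pi)
c=cam('wrist');save(c,'pics/w2.png')"
```

```text
[0.37623783 0.20517959]
rot [-0.     -0.0002  0.0006] shift [ 0.5418  0.7559 -0.0039] t 6.425 q6 -1.5921656884982966
```

View pics/w2.png

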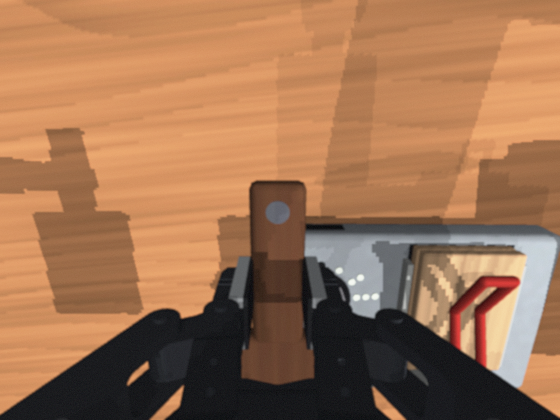

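The paddle is gripped straight, with the handle end at (277,185). The pile's front edge runs from (412,247) to (522,252), and the red nose is near (500,283). Moving to the position in front of the bay.

send_rows(moves="0 0 0 0.1 0.2 0 -1;0 0 0 0.25 0.4 0 -1;0 0 0 0.4 0.6 0 -1;0 0 0 0.54 0.756 0 -1;0 0 0 0.54 0.756 0 -1;0 0 0 0.54 0.756 0 -1")

```text
time: 7.22
eef_pos: [0.3781, 0.2034, 0.1699]
tcp_rot: [0.052, 0.999, -0.0, 0.0]
contact_force: [-0.9, 0.1, -0.9]
opening: 0.254
finger_force: 69.0
```

```bash
python3 - <<'E'
from h import *
p=dw(-208,40);row([*p,.078],DY+np.pi)
c=cam('scene'); save(c,'pics/s2.png',(230,120,450,285),3.5)
for n,q,z in [('deckF',(-75,125),.04),('deckFR',(-75,-125),.04),('deckB',(85,125),.04),('deckBR',(85,-125),.04),('nose',(-62,40),.091),('home edge',(-65,40),.06),('postL',(49,68),.086),('postR',(49,12),.086)]:
    print(n,(proj(c,[*dw(*q),z])[0]-[230,120])*3.5)
E
```

```text
rot [-0.0001  0.0001  0.    ] shift [0.0106 0.008  0.4595] t 7.225 q6 -1.208948423282959
deckF [457.70637654 201.7430049 ]
deckFR [203.38310004 257.18484092]
deckB [517.00639969 342.70970486]
deckBR [247.85690816 404.83532523]
nose [381.60091013 199.80958348]
home edge [377.54195481 216.6498699 ]
postL [450.23065876 296.3787393 ]
postR [389.33291001 310.12367202]
```

View pics/s2.png

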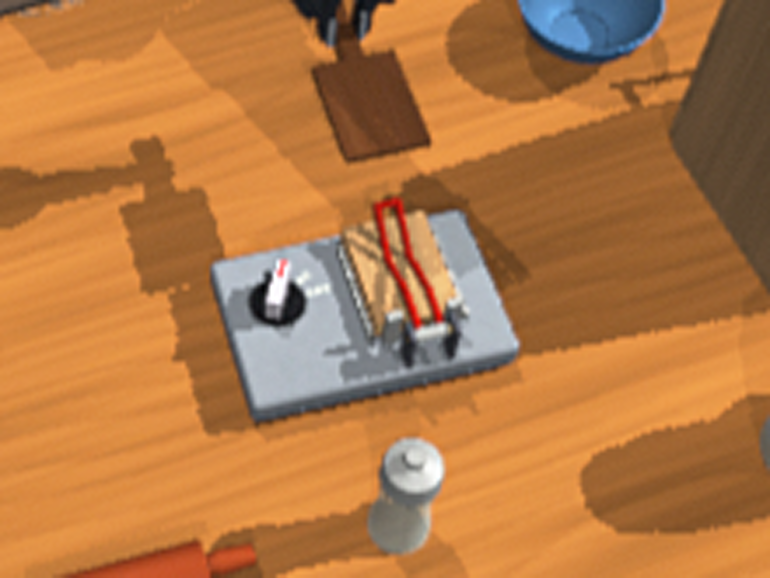

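The scene crop shows deck corners at (462,212), (213,263), (518,350) and (254,412), which is about (+6,+8) from prediction. The paddle blade is in the air at (313,70), (400,53), (429,143), (347,160). I'll check whether it shows the same camera bias.

```bash
python3 - <<'E'
from h import *
s=ctrl.get_state(); t=s['eef_pos']; rt=R.from_quat(s['tcp_rot'])
u=-rt.as_matrix()[:,0]; v=np.array([-u[1],u[0],0]); z=t[2]-.0062
c=cam('scene')
def px(P): return (proj(c,P)[0]-[230,120]+.5)*3.5
for a,b,seen in [(28.3,-40,(313,70)),(28.3,40,(400,53)),(138.3,40,(429,143)),(138.3,-40,(347,160))]:
    P=t+u*a/1000+v*b/1000; P[2]=z; print('pad',px(P),seen)
    w=ray(c,(np.array(seen)/3.5+[230,120]-.5),z)[0]; print('   err mm',((w-P)@u*1000).round(1),((w-P)@v*1000).round(1))
for q,seen in [((-75,125),(462,212)),((-75,-125),(213,263)),((85,125),(518,350)),((85,-125),(254,412))]:
    w=ray(c,(np.array(seen)/3.5+[230,120]-.5),.04)[0][:2]; print('deck err',(R.from_euler('z',-DY).apply([*(w-dw(*q)),0])*1000).round(1))
E
```

```text
pad [307.70878078  63.6499479 ] (313, 70)
   err mm 8.4 2.5
pad [392.09599343  46.50369815] (400, 53)
   err mm 9.2 4.5
pad [430.93255814 139.20605126] (429, 143)
   err mm 3.5 -3.0
pad [343.09543126 157.78151494] (347, 160)
   err mm 3.2 2.6
deck err [10.  -0.9  0. ]
deck err [6.2 6.  0. ]
deck err [ 5.2 -2.7  0. ]
deck err [6.1 2.3 0. ]
```

The bias is the same on both, so the dryer pose stands. Descending to just above pile height.

send_rows(moves="0 0 0 0.01 0.008 0.12 -1;0 0 0 0.01 0.008 0.24 -1;0 0 0 0.01 0.008 0.36 -1;0 0 0 0.01 0.008 0.455 -1;0 0 0 0.01 0.008 0.455 -1;0 0 0 0.01 0.008 0.455 -1")

```text
time: 8.07
eef_pos: [0.3769, 0.2057, 0.0797]
tcp_rot: [0.053, 0.999, 0.0, 0.001]
contact_force: [-0.1, 0.7, -0.6]
opening: 0.251
finger_force: 69.0
```

```bash
python3 - <<'E'
from h import *
p=dw(-93.3,40);row([*p,.0765],DY+np.pi)
c=cam('scene'); save(c,'pics/s3.png',(270,130,400,230),6)
E
```

```text
rot [ 0.0001  0.0002 -0.0001] shift [-0.5707 -0.0027  0.0165] t 8.075 q6 -1.2029590614168075
```

View pics/s3.png

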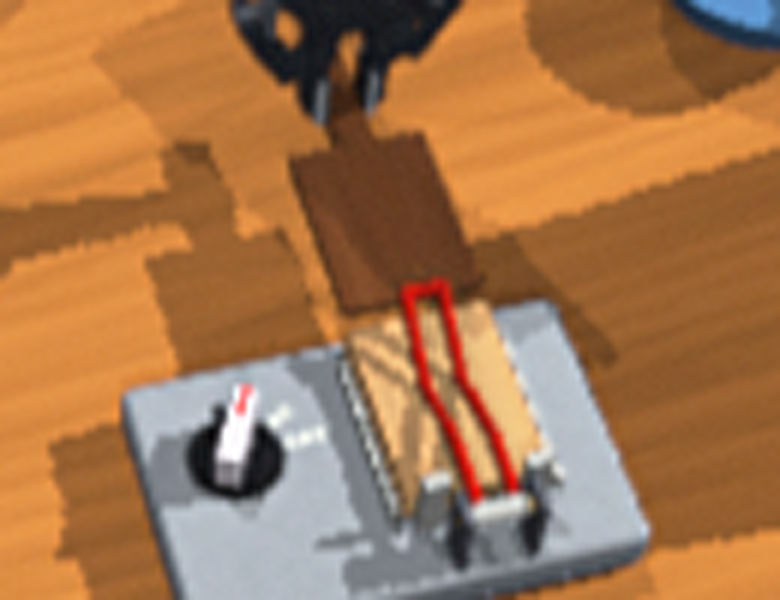

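The paddle is lined up with the pile, and the red nose at (425,288) sits just over its leading edge. Starting the insertion.

send_rows(moves="0 0 0 -0.05 -0.003 0.008 -1;0 0 0 -0.1 -0.003 0.008 -1;0 0 0 -0.15 -0.003 0.008 -1;0 0 0 -0.2 -0.003 0.008 -1;0 0 0 -0.25 -0.003 0.008 -1;0 0 0 -0.3 -0.003 0.008 -1;0 0 0 -0.35 -0.003 0.008 -1;0 0 0 -0.4 -0.003 0.008 -1;0 0 0 -0.45 -0.003 0.008 -1;0 0 0 -0.5 -0.003 0.008 -1;0 0 0 -0.5 -0.003 0.008 -1")

```text
time: 9.5
eef_pos: [0.4777, 0.1948, 0.0779]
tcp_rot: [0.052, 0.999, 0.0, 0.003]
contact_force: [1.9, -0.7, -3.2]
opening: 0.255
finger_force: 68.7
```

```bash
python3 - <<'E'
from h import *
p=dw(-93.3,40);row([*p,.0765],DY+np.pi)
c=cam('scene'); save(c,'pics/s4.png',(270,130,400,230),6)
E
```

```text
rot [0.0001 0.0008 0.0001] shift [-0.0633 -0.0015  0.0072] t 9.5 q6 -1.2747729912170769
```

View pics/s4.png

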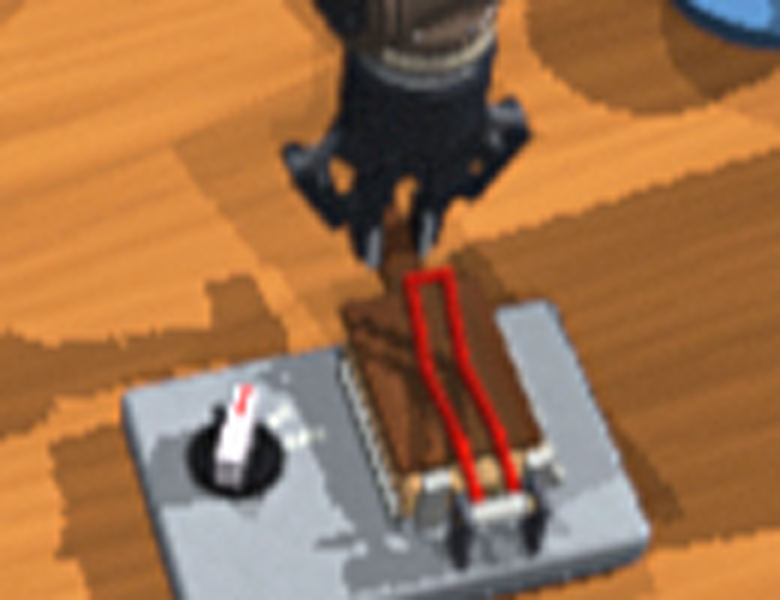

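The paddle is under the red arm, square on the pile and about 13 mm short of the posts. Pushing home.

send_rows(moves="0 0 0 -0.03 -0.001 0.005 -1;0 0 0 -0.05 -0.001 0.006 -1;0 0 0 -0.06 -0.001 0.006 -1;0 0 0 -0.07 -0.001 0.006 -1;0 0 0 -0.075 -0.001 0.006 -1")

```text
time: 10.18
eef_pos: [0.4895, 0.1935, 0.0762]
tcp_rot: [0.052, 0.999, -0.0, -0.001]
contact_force: [-5.5, 0.1, 1.3]
opening: 0.251
finger_force: 69.3
```

send_rows(moves="0 0 0 -0.015 0 0 -1;0 0 0 -0.025 0 0 -1;0 0 0 -0.025 0 0 -1")

```text
time: 10.55
eef_pos: [0.4922, 0.1932, 0.0762]
tcp_rot: [0.052, 0.999, -0.0, -0.004]
contact_force: [-11.5, 1.4, 7.5]
opening: 0.256
finger_force: 70.0
```

send_rows(moves="0 0 0 0 0 0 -0.2;0 0 0 0 0 0 0.2;0 0 0 0 0 0 0.2;0 0 0 0 0 -0.1 0.2;0 0 0 0 0 -0.3 0.2;0 0 0 0 0 -0.55 0.2;0 0 0 0 0 -0.55 0.2")

```text
time: 11.42
eef_pos: [0.4987, 0.1933, 0.1919]
tcp_rot: [0.052, 0.999, 0.001, 0.006]
contact_force: [-0.1, 0.1, -0.7]
opening: 0.602
finger_force: 0.0
```

```bash
python3 - <<'E'
from h import *
row([*dw(-15,-75),.18],DY-.5+np.pi)
c=cam('scene'); save(c,'pics/s5.png',(270,130,400,230),6)
E
```

```text
rot [0.001  0.0017 0.0797] shift [-0.3484 -0.5807  0.0618] t 11.425 q6 -1.2864226384117947
```

View pics/s5.png

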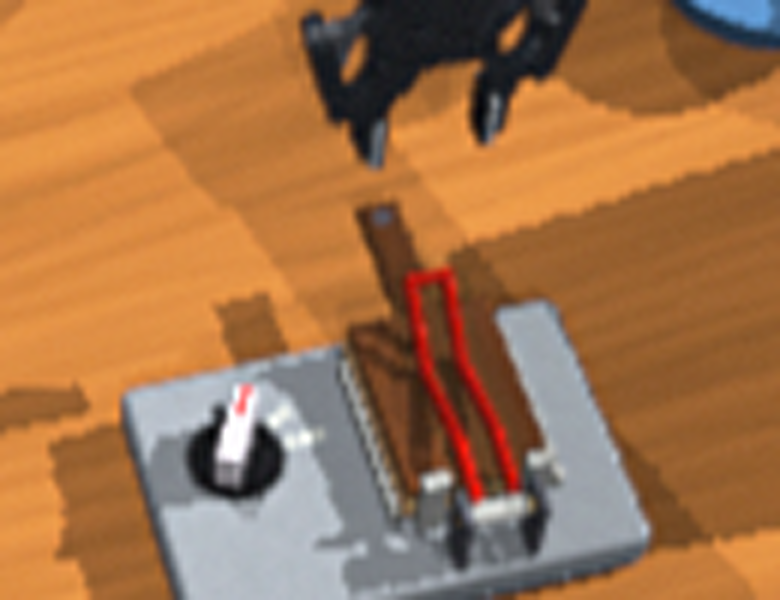

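The paddle lies home against both posts, with the handle out front and the gripper clear. Moving above the dial.

send_rows(moves="0.001 0.0017 0.0266 -0.1 -0.2 0.06 0.2;0.001 0.0017 0.0532 -0.23 -0.4 0.06 0.2;0.001 0.0017 0.0798 -0.348 -0.58 0.06 0.2;0.001 0.0017 0.0798 -0.348 -0.58 0.06 0.2;0.001 0.0017 0.0798 -0.348 -0.58 0.06 0.2")

```text
time: 12.1
eef_pos: [0.5514, 0.0704, 0.1727]
tcp_rot: [0.298, 0.955, -0.003, -0.007]
contact_force: [0.5, 1.2, -0.2]
opening: 0.599
finger_force: 0.0
```

```bash
python3 - <<'E'
from h import *
row([*dw(-15,-75),.18],DY-.5+np.pi)
c=cam('wrist'); save(c,'pics/w6.png')
for q in [(-23,0),(23,0),(0,6.5),(0,-6.5),(0,0)]:
    a=R.from_euler('z',-.5).apply([*q,0]); print(q,proj(c,[*dw(-15+a[0],-75+a[1]),.077]))
E
```

```text
rot [-0.0015 -0.0018  0.    ] shift [-0.0186  0.0138 -0.0369] t 12.1 q6 -1.0192179334910885
(-23, 0) [[282.00715265 191.27030564]]
(23, 0) [[281.76051698 253.2159638 ]]
(0, 6.5) [[291.16862465 223.14990123]]
(0, -6.5) [[272.59660026 223.09479619]]
(0, 0) [[281.88033426 223.12234195]]
```

View pics/w6.png

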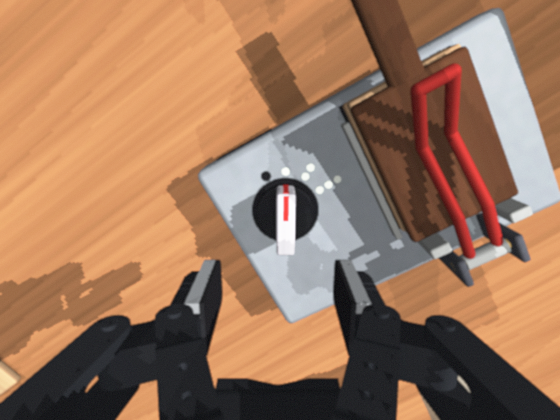

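The bar stands vertical in the image, centred at x≈286, and its pointer is at the single dot (285,171), so it is at speed 1. Two dots are at (307,172). It lies about 2.5 mm to the +y side of prediction, so I'll adjust and go down.

send_rows(moves="-0.0015 -0.0018 0 -0.018 0.026 0 0.2;-0.0015 -0.0018 0 -0.018 0.026 0.15 0.2;-0.0015 -0.0018 0 -0.018 0.026 0.3 0.2;-0.0015 -0.0018 0 -0.018 0.026 0.4 0.2;-0.0015 -0.0018 0 -0.018 0.026 0.48 0.2;-0.0015 -0.0018 0 -0.018 0.026 0.48 0.2;-0.0015 -0.0018 0 -0.018 0.026 0.48 0.2", newtons=40)

```text
time: 13.02
eef_pos: [0.5577, 0.0724, 0.0789]
tcp_rot: [0.298, 0.955, 0.0, 0.002]
contact_force: [-0.2, 0.3, -0.6]
opening: 0.599
finger_force: 0.0
```

```bash
python3 - <<'E'
from h import *
p=dw(-15,-75); a=R.from_euler('z',DY-.5).apply([0,.0025,0])[:2]
row([*(p+a),.068],DY-.5+np.pi)
E
```

```text
rot [ 0.0003  0.0006 -0.    ] shift [0.0016 0.0003 0.0547] t 13.025 q6 -1.0161871722660933
```

send_rows(moves="0 0 0 0 0 0.045 0.2;0 0 0 0 0 0.045 0.2;0 0 0 0 0 0.045 -1;0 0 0 0 0 0.045 -1;0 0 0 0 0 0.045 -1;0 0 0 0 0 0.045 -1;0 0 0 0 0 0.045 -1;0 0 0 0 0 0.045 -1")

```text
time: 14.02
eef_pos: [0.5573, 0.0722, 0.0694]
tcp_rot: [0.298, 0.955, 0.0, 0.002]
contact_force: [-0.6, 0.5, 2.8]
opening: 0.141
finger_force: 41.6
```

send_rows(moves="0 0 0.02 0 0 0 -1;0 0 0.04 0 0 0 -1;0 0 0.06 0 0 0 -1;0 0 0.081 0 0 0 -1;0 0 0.081 0 0 0 -1;0 0 0.081 0 0 0 -1;0 0 0.081 0 0 0 -1")

```text
time: 14.9
eef_pos: [0.558, 0.0728, 0.0694]
tcp_rot: [0.528, 0.849, 0.002, 0.002]
contact_force: [3.2, 4.7, 0.3]
opening: 0.142
finger_force: 41.2
```

```bash
python3 - <<'E'
from h import *
s=ctrl.get_state(); print(s['wrist_torque'],s['contact_force']); row([*s['eef_pos']],DY-1.0+np.pi)
E
```

```text
[ 0.64911668 -0.53416608  0.07447066] [3.21003378 4.70029842 0.2930383 ]
rot [ 0.0008  0.0003 -0.0012] shift [0. 0. 0.] t 14.9 q6 -0.509426495951161
```

Turned. Now releasing, lifting clear and checking.

send_rows(moves="0 0 0 0 0 0 -0.4;0 0 0 0 0 0 0;0 0 0 0 0 0 0;0 0 0 0 0 0 0;0 0 0 0 0 -0.15 0;0 0 0 0 0 -0.4 0;0 0 0 0 0 -0.6 0;0 0 0 0 0 -0.6 0")

```text
time: 15.9
eef_pos: [0.5593, 0.0721, 0.1938]
tcp_rot: [0.529, 0.849, 0.002, 0.005]
contact_force: [-0.4, 0.1, -0.5]
opening: 0.5
finger_force: 0.0
```

```bash
python3 - <<'E'
from h import *
c=cam('wrist'); save(c,'pics/w7.png')
E
```

```text
(no output)
```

View pics/w7.png

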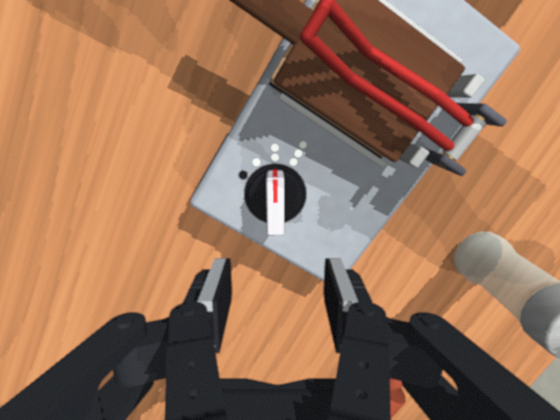

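The pointer at (275,175) points at the two-dot ray (275,152). The paddle is still against both posts under the red arm, and the gripper is clear.

```bash
python3 -c "
from h import *
print(ctrl.sign_off())"
```

```text
the job is handed in; nothing more can be done
None
```

I handed the job in at about 16 s. In the last camera view, the walnut paddle lay against the back stop under the red arm and the dial pointed at speed 2; the sign-off gave no verdict.

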